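# Uncap the marking press and stamp the plaque

### The job

A carved plaque is already lying under the marking press. Pull the snug snap-fit cap up off the press and stand it open end down in the empty compartment of the wooden box. With the cap off, press the plunger head all the way down to its stop, hold it there a moment to stamp the wood, and let it spring back up; do not ring the desk bell, and do not knock over or push aside the little carved bird.

Things in the scene. Friction and masses are not known exactly. Their poses are not given: they have to be found in the camera images.
- press: Grey cast marking press, fixed. Origin on the bench straight under the vertical ram axis. Base 140 x 110 mm, 18 mm high, from -50 to +90 mm along x; a column at its +x end carries an arm 66 mm wide, flat top 125 mm above the bench. There a steel collar (41 mm diameter, 17 mm high, with spring balls that hold the cap) guides the plunger. A wooden plaque lies under the ram.
- cap: White plastic cap, loose, snapped over the collar and plunger head at the start. Round shell 55 mm diameter, 68 mm high, open below; on top a round grip knob 26 mm diameter, 30 mm high (98 mm in all). Origin at the centre of its open lower rim, z up to the knob; rim 125 mm above the bench at the start. About 10 N straight up unsnaps it; it clears the head after 60 mm.
- cap_knob (a point): Centre of the cap's grip knob (26 mm diameter, 30 mm high), on the cap's axis, 83 mm above its rim.
- head_top (a point): Centre of the top of the plunger head: dark wooden mushroom head, 36 mm diameter, 16 mm high, on a spring. 182 mm above the bench when up, 162 mm when pressed to its stop. It moves with the head.
- plunger (a joint): Travel of the plunger, m: 0 up (at rest), 0.020 at its stop. The spring needs 4 N to start and 10 N at the stop.
- box: Shallow open wooden box, fixed, 205 x 140 mm, walls 6 mm thick and 40 mm high above the bench. Origin on the bench under the centre of the empty compartment, which is 128 x 128 mm inside; the narrow compartment on its +x side holds spare handles.
- box_floor (a point): Centre of the floor of the empty compartment, 6 mm above the bench, axes as the box.
- bell: Desk bell, fixed, steel dome on a black disc of 84 mm diameter. Origin at the centre of its underside. To be left alone.
- bell_top (a point): Top of the bell's small button (16 mm diameter), 58 mm above the bench.
- bell_button (a joint): Travel of the bell's button, m: 0 up, 0.006 fully down (rings).
- bird: Small carved wooden bird on a block foot 60 x 50 mm, loose, 100 mm high. Origin at the centre of its underside, z up. To be left alone.
Things that resemble listed ones, but are neither listed nor needed, are in the scene too. What is shaped like the press but blue is not meant.

How it is judged:
By the outcome, as a careful person would: the job done as asked, in the order asked, and still so for the second after the job is handed in, with the robot touching nothing.
It also fails if it takes over 53 s, if anything falls off the work surface, if the arm or the gripper's body presses on something with over 40 N, if the wrist force passes 120 N, or if a joint passes its speed limit or range.

### The arm

A 6-joint arm with a two-finger parallel gripper is mounted at the origin on the work surface. World frame = base frame: x ahead of the robot, y to its left, z up, the work surface at z = 0. Lengths are in m, angles in rad, forces in N, time in s.
With the tool pointing down it reaches from about 0.325 to 1 m from the base axis. Payload 5.1 kg.
Tool frame: the origin (TCP) lies between the finger pads; the fingertips stand 22 mm ahead of it and the grasp point (between the pads) lies 3 mm ahead of it; z points along the fingers, y is the line along which they close (so a half turn about z gives the same grasp; the last joint's range is limited). The gripper opens to 85 mm and grips with 20 to 120 N. Pads are 22 mm wide; open, the fingers measure 114 mm over their backs; the gripper's body (76 mm by 85 mm) begins 54 mm behind the grasp point. The pads swing forward as they close: fully open they stand 13 mm farther back than shut.
Start: joints at [1.217, 0.124, 1.65, -0, 1.367, -0.083], TCP at [0.174, 0.626, 0.215] pointing down, gripper open.
Joint ranges: [-2.61, 2.61], [-1.02, 2.33], [0.03, 2.71], [-1.35, 4.49], [0.32, 2.68], [-2.91, 2.91]. Speed limits (rad/s): [2.57, 2.57, 3.14, 3.14, 3.14, 3.14].

### API

Orientations are given as a 3x3 rotation matrix whose columns are the frame's x, y, z axes.
In Python, from station import r, camera, outline_of gives the robot as it stands. The module is installed in compiled form; this text tells all that it offers.
- The arm moves only by the shell command python3 -m pendant 'ROWS' [FORCE]. ROWS is JSON, a list that holds one entry, the list of rows, each a list of 7 numbers: the closure, from -1 (fully open) to 1 (shut), then the shift along the world's x, y, z scaled (see below), then the turn, a rotation vector about the world's x, y, z scaled (see below). A call has 1 to 10 rows; each row is the pose to reach, as a shift and turn from the pose commanded when the call began, turning the shorter way round; what a row does not reach only later rows make up. The controller multiplies each number of a shift by 0.2 m and each number of a turn by 180 degrees. A row lasts 1/12 s, in which the tool goes at most 41.7 mm and 7.16 degrees, less where a joint would pass 70% of its speed; a pose out of reach is approached as far as the arm can. A call with a number of a shift or a turn outside -1 to 1 is refused whole. A call with a gripper value outside its range is refused whole. The fingers move at their own pace and stop on an object; FORCE is the grip in N (left out, the last holds). Time passes only in rows, so rows that repeat a pose let the fingers close. It gives the time, the measured TCP pose, the force, the opening and the grip force at its end, in the units of the state.
- r.observe(): the state, without advancing time (a new reading comes with each control period).
- camera(name): name is "scene" or "top" or "wrist"; returns a dict with "frame" (384x512x3 uint8, blue, green, red), "range_z" (384x512 float32, m along the optical axis (not along the pixel's ray), 0 where there is no reading), "K" (3x3 intrinsics, pixels), "extrinsics" (4x4, takes a point from world to camera coordinates). Camera axes: x right, y up, looking along -z (the intrinsics and any distortion apply to the point x, -y, -z); pixel columns grow to the right and rows downward; lengths in m; the calibration is good to about 2 mm. A picture is of the moment at which its call begins.
- r.hand_in(): hands the job in; it is judged then, once.
Trained networks look in the newest picture that a camera, given by its name, has taken for a name from the list of things; names that differ only in an ending like _2 or _b are one class to them, and where a whole thing is asked for, a point or a joint stands for the part that bears it (a point fixed in the world has none). Each returns a list of dicts, best first, with "p" (0 to 1); they miss things now and then, are a little off and sometimes report something else, mostly with a low value. They report only what shows in the picture. A call takes as long as a camera call. They do not tell look-alikes from the thing itself.
- outline_of(query, camera): "pixels" (384x512 bool, what is visible of it) and "at" ([column, row] in pixels, amid what is visible of it).
The state is a dict: "clock": time; "q": joint angles; "joint_velocities": joint speeds; "joint_torque": joint torques, N m; "tool_pos": TCP position; "tool_rot": TCP orientation; "contact_force": force on the tool from outside, world axes, zero at the start; "moment": the same for the moment, N m; "opening": finger opening in m; "finger_force": force on a finger pad.
Only numpy, scipy, OpenCV 4.12 (cv2) and the standard library are available. Lean on these libraries where they do the work, as an engineer would, in place of code of your own. Each camera call takes 0.05 s, during which the arm holds its last target. There are 200 camera calls.

## Working session

There is one attempt and no reset: what is moved stays moved. The work goes in short steps, Python scripts to look and compute and a shell command to move; the robot and the scene stay as the last step left them, time stands still between calls to the robot, and variables do not carry over. Pictures are saved under pics/ and viewed, at most 10 in all, crops included, and the job is handed in when it is done.

```bash
mkdir -p pics
cat > h.py <<'E'
import numpy as np, cv2
from station import r, camera, outline_of
def cloud(c):
    K=c["K"];z=c["range_z"];T=np.linalg.inv(c["extrinsics"])
    v,u=np.indices(z.shape)
    x=(u-K[0,2])/K[0,0]*z; y=(v-K[1,2])/K[1,1]*z
    P=np.stack([x,-y,-z,np.ones_like(z)],-1)@T.T
    return np.where(z[...,None]>0,P[...,:3],np.nan)
E
python3 - <<'E'
from h import *
a=camera("scene");b=camera("top")
cv2.imwrite("pics/s.png",a["frame"]);cv2.imwrite("pics/t.png",b["frame"])
for n,c in(("scene",a),("top",b)):
    P=cloud(c)
    for q in ["press","cap","cap_knob","head_top","box","bell","bird"]:
        for o in outline_of(q,n)[:4]:
            m=o["pixels"]; p=P[m]; p=p[~np.isnan(p[:,0])]
            if len(p): print(n,q,round(o["p"],2),np.round(o["at"]),len(p),np.round(np.median(p,0),3),np.round(np.percentile(p,2,axis=0),3),np.round(np.percentile(p,98,axis=0),3))
print(r.observe())
E
```

```text
scene press 0.89 [177. 142.] 1207 [ 0.41  -0.605  0.046] [ 0.337 -0.714  0.002] [ 0.472 -0.555  0.18 ]
scene press 0.8 [175. 205.] 1414 [ 0.624 -0.285  0.042] [ 0.546 -0.338  0.007] [ 0.675 -0.244  0.129]
scene press 0.65 [270. 160.] 1237 [ 0.206 -0.269  0.052] [ 0.139 -0.322  0.007] [ 0.256 -0.23   0.179]
scene cap 0.62 [178. 177.] 399 [ 0.593 -0.285  0.183] [ 0.565 -0.312  0.13 ] [ 0.613 -0.272  0.225]
scene cap_knob 0.84 [174. 179.] 435 [ 0.594 -0.286  0.181] [ 0.562 -0.319  0.127] [ 0.613 -0.273  0.225]
scene cap_knob 0.38 [296. 328.] 4148 [0.603 0.301 0.015] [0.502 0.231 0.003] [0.707 0.375 0.043]
scene head_top 0.67 [218. 141.] 80 [ 0.361 -0.359  0.18 ] [ 0.301 -0.452  0.086] [ 0.375 -0.348  0.186]
scene head_top 0.61 [183. 116.] 93 [ 0.386 -0.606  0.172] [-0.117 -1.536 -0.479] [ 0.4   -0.596  0.186]
scene head_top 0.59 [277. 135.] 58 [ 0.171 -0.279  0.178] [ 0.157 -0.292  0.147] [ 0.183 -0.267  0.187]
scene box 0.56 [296. 325.] 4152 [0.603 0.301 0.014] [0.503 0.231 0.002] [0.707 0.375 0.043]
scene bell 0.85 [234. 266.] 522 [0.617 0.03  0.031] [ 0.575 -0.008  0.002] [0.644 0.05
[... 1300 characters left out ...]
3e+00, -8.25807169e-02]), 'joint_velocities': array([ 0.00055133, -0.00039376,  0.00168668, -0.000555  , -0.00050077,
        0.00049549]), 'joint_torque': array([-1.89532228e-03, -4.23565149e+01, -3.65724528e+01, -3.06653183e-04,
        7.32968620e-04, -1.62770363e-05]), 'tool_pos': array([0.17388476, 0.62630793, 0.21507833]), 'tool_rot': array([[-9.63563060e-01,  2.67481267e-01,  4.05742766e-05],
       [ 2.67481269e-01,  9.63563058e-01,  6.31380247e-05],
       [-2.22076352e-05,  7.16903273e-05, -9.99999997e-01]]), 'contact_force': array([-0.34173907,  1.39503673,  0.27747426]), 'moment': array([-0.03143364, -0.02989856,  0.05125825]), 'finger_force': 0.0, 'opening': 0.08571733586261465}
```

View pics/s.png

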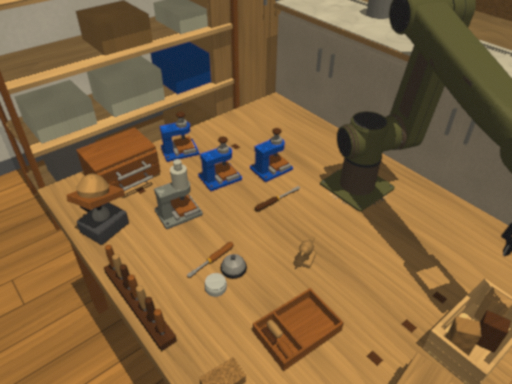

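View pics/t.png

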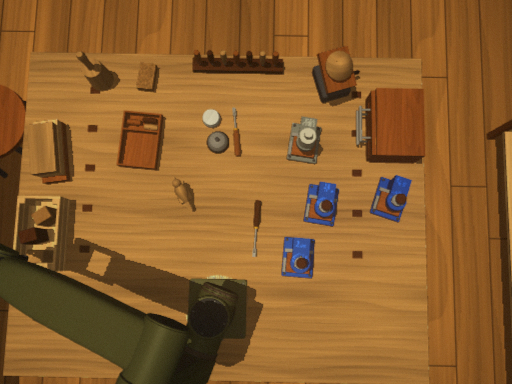

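The scene shows the grey press with the white cap at (177,190) in scene and (306,138) in top. The three blue presses, (180,140), (218,165) and (270,155) in scene, are look-alikes. The white puck at (215,284) is not on a press, so it isn't the cap. The box is at (297,328), the bell at (234,266) and the bird at (306,253). I'll confirm the press in a crop and measure.

Run:
```python
from h import *
a=camera("scene");b=camera("top")
i=np.hstack([cv2.resize(a["frame"][150:240,130:220],(400,400)),cv2.resize(b["frame"][100:180,265:345],(400,400))])
cv2.imwrite("pics/c.png",i)
P=np.vstack([cloud(a).reshape(-1,3),cloud(b).reshape(-1,3)]);S=[cloud(a).reshape(-1,3),cloud(b).reshape(-1,3)]
P=P[~np.isnan(P[:,0])]
def reg(Q,c,rad,z0,z1):
    return Q[(np.hypot(Q[:,0]-c[0],Q[:,1]-c[1])<rad)&(Q[:,2]>z0)&(Q[:,2]<z1)]
for Q in S+[P]:
    for z0,z1 in((.217,.23),(.188,.196)):
        k=reg(Q,(.58,-.295),.06,z0,z1)
        (c,rr)=cv2.minEnclosingCircle(k[:,:2].astype(np.float32)); print("cap",z0,len(k),np.round(c,4),round(rr,4),k.mean(0).round(4))
    k=reg(Q,(.6,.303),.16,.034,.046)
    print("box",cv2.minAreaRect(k[:,:2].astype(np.float32)),len(k))
    k=reg(Q,(.6,-.29),.12,.118,.128); print("arm",cv2.minAreaRect(k[:,:2].astype(np.float32)),len(k))
    k=reg(Q,(.6,.02),.06,.05,.065); print("bell",k.mean(0))
    k=reg(Q,(.4,.13),.07,.01,.12); print("bird",k.min(0),k.max(0))
```

```text
cap 0.217 44 [ 0.5883 -0.302 ] 0.0161 [ 0.5876 -0.2985  0.2237]
cap 0.188 89 [ 0.587  -0.2985] 0.0292 [ 0.5908 -0.2912  0.1931]
box ((0.6024007201194763, 0.301327645778656), (0.14285586774349213, 0.20771676301956177), 85.9572525024414) 854
arm ((0.6133612990379333, -0.30399784445762634), (0.06692326813936234, 0.11831968277692795), 77.69914245605469) 241
bell [0.60667547 0.01589145 0.0576485 ]
bird [0.34144561 0.09744786 0.01087507] [0.45750663 0.16887685 0.10218323]
cap 0.217 46 [ 0.5832 -0.2987] 0.0129 [ 0.5835 -0.2986  0.2222]
cap 0.188 114 [ 0.5841 -0.2986] 0.0274 [ 0.5809 -0.2988  0.1922]
box ((0.5996147394180298, 0.30326956510543823), (0.142839714884758, 0.20711003243923187), 85.53833770751953) 377
arm ((0.6100654006004333, -0.30061808228492737), (0.06342009454965591, 0.11912568658590317), 85.04429626464844) 204
bell [0.60289707 0.01822958 0.05697827]
bird [0.34191658 0.08819311 0.01028485] [0.46707737 0.18452082 0.10407881]
cap 0.217 90 [ 0.5866 -0.301 ] 0.0164 [ 0.5855 -0.2985  0.2229]
cap 0.188 203 [ 0.5867 -0.2986] 0.0295 [ 0.5852 -0.2955  0.1926]
box ((0.6010158658027649, 0.30216050148010254), (0.14458206295967102, 0.21020589768886566), 85.64273071289062) 1231
arm ((0.6112321019172668, -0.3035335838794708), (0.06692326813936234, 0.12267812341451645), 77.69914245605469) 445
bell [0.60510114 0.01686567 0.05736924]
bird [0.34144561 0.08819311 0.01028485] [0.46707737 0.18452082 0.10407881]
```

View pics/c.png

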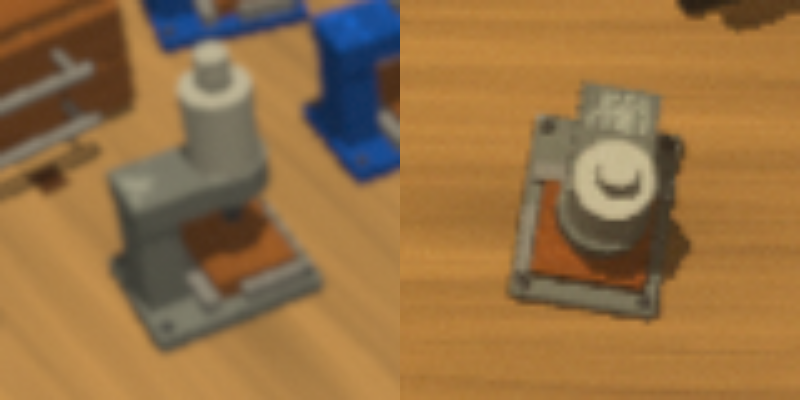

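The crop confirms it: a grey press, with the white cap and knob on its arm. Cap axis ≈ (0.585,-0.2985), compartment centre ≈ (0.568,0.305). Next I move over the cap.

```bash
python3 -m pendant '[[[-1,0,0,0.5,0,0,0],[-1,0,0,0.5,0,0,0],[-1,0.41,-0.925,0.5,0,0,0],[-1,0.41,-0.925,0.5,0,0,0],[-1,0.41,-0.925,0.5,0,0,0],[-1,0.41,-0.925,0.5,0,0,0],[-1,0.41,-0.925,0.5,0,0,0],[-1,0.41,-0.925,0.5,0,0,0],[-1,0.41,-0.925,0.5,0,0,0]]]'
python3 -m pendant '[[[-1,0.41,-0.925,0,0,0,0],[-1,0.41,-0.925,0,0,0,0],[-1,0.41,-0.925,0,0,0,0],[-1,0.41,-0.925,0,0,0,0],[-1,0.41,-0.925,0,0,0,0],[-1,0.41,-0.925,0,0,0,0],[-1,0.41,-0.925,0,0,0,0]]]'
```

```text
clock: 1.65
tool_pos: [0.2567, 0.4403, 0.3159]
tool_rot: [[-0.963, 0.27, 0.001], [0.27, 0.963, 0.002], [-0.001, 0.002, -1.0]]
contact_force: [-1.0, 0.3, 0.2]
opening: 0.0853
finger_force: 0.0
clock: 2.23
tool_pos: [0.3385, 0.2559, 0.315]
tool_rot: [[-0.963, 0.27, -0.0], [0.27, 0.963, 0.001], [0.0, 0.001, -1.0]]
contact_force: [0.5, 0.2, -0.5]
opening: 0.0859
finger_force: 0.0
```

```bash
python3 -m pendant '[[[-1,0.41,-0.925,0,0,0,0],[-1,0.41,-0.925,0,0,0,0],[-1,0.41,-0.925,0,0,0,0],[-1,0.41,-0.925,0,0,0,0],[-1,0.41,-0.925,0,0,0,0],[-1,0.41,-0.925,0,0,0,0],[-1,0.41,-0.925,0,0,0,0]]]'
python3 -m pendant '[[[-1,0.41,-0.925,0,0,0,0],[-1,0.41,-0.925,0,0,0,0],[-1,0.41,-0.925,0,0,0,0],[-1,0.41,-0.925,0,0,0,0],[-1,0.41,-0.925,0,0,0,0],[-1,0.41,-0.925,0,0,0,0],[-1,0.41,-0.925,0,0,0,0]]]'
python3 -m pendant '[[[-1,0.41,-0.92,0,0,0,0],[-1,0.41,-0.92,0,0,0,0],[-1,0.41,-0.92,0,0,0,0],[-1,0.41,-0.92,0,0,0,0],[-1,0.41,-0.92,0,0,0,0],[-1,0.41,-0.92,0,0,0,0],[-1,0.41,-0.92,0,0,0,0],[-1,0.41,-0.92,0,0,0,0]]]'
python3 - <<'E'
from h import *
c=camera("wrist");P=cloud(c).reshape(-1,3)
cv2.imwrite("pics/w.png",c["frame"])
for z0,z1 in((.217,.23),(.188,.197)):
    k=P[(np.hypot(P[:,0]-.585,P[:,1]+.2985)<.05)&(P[:,2]>z0)&(P[:,2]<z1)]
    if len(k): print(len(k),cv2.minEnclosingCircle(k[:,:2].astype(np.float32)),k.mean(0))
E
```

```text
clock: 2.82
tool_pos: [0.4205, 0.0715, 0.3146]
tool_rot: [[-0.963, 0.269, -0.001], [0.269, 0.963, 0.001], [0.002, 0.0, -1.0]]
contact_force: [0.5, 0.3, 1.1]
opening: 0.0852
finger_force: 0.0
clock: 3.4
tool_pos: [0.5028, -0.1124, 0.3143]
tool_rot: [[-0.964, 0.266, -0.002], [0.266, 0.964, 0.002], [0.002, 0.001, -1.0]]
contact_force: [-0.5, 0.5, 0.3]
opening: 0.0856
finger_force: 0.0
clock: 4.07
tool_pos: [0.5847, -0.2949, 0.315]
tool_rot: [[-0.964, 0.265, -0.0], [0.265, 0.964, 0.001], [0.0, 0.001, -1.0]]
contact_force: [0.1, 1.0, -0.3]
opening: 0.0854
finger_force: 0.0
745 ((0.5858427286148071, -0.2990817725658417), 0.014058318920433521) [ 0.58516548 -0.29887865  0.22181946]
1647 ((0.5861272215843201, -0.2988944351673126), 0.0276216771453619) [ 0.58156672 -0.29762356  0.19204147]
```

View pics/w.png

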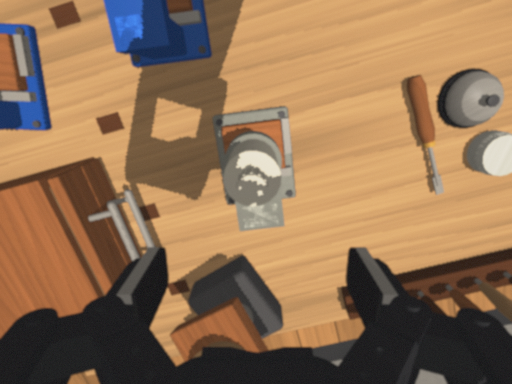

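The wrist view shows the cap at (252,172) ahead of the open fingers, with its axis at (0.5855,-0.2988). I descend onto the knob and grip.

```bash
python3 -m pendant '[[[-1,0.005,-0.02,0,0,0,0],[-1,0.005,-0.02,-0.15,0,0,0],[-1,0.005,-0.02,-0.3,0,0,0],[-1,0.005,-0.02,-0.4,0,0,0],[-1,0.005,-0.02,-0.48,0,0,0],[-1,0.005,-0.02,-0.48,0,0,0],[-1,0.005,-0.02,-0.48,0,0,0]]]'
python3 -m pendant '[[[0.6,0,0,0,0,0,0],[0.6,0,0,0,0,0,0],[0.6,0,0,0,0,0,0],[0.6,0,0,0,0,0,0],[0.6,0,0,0,0,0,0],[0.6,0,0,0,0,0,0],[0.6,0,0,0,0,0,0],[0.6,0,0,0,0,0,0],[0.6,0,0,0,0,0,0],[0.6,0,0,0,0,0,0]]]' 60
```

```text
clock: 4.7
tool_pos: [0.5845, -0.3005, 0.2187]
tool_rot: [[-0.964, 0.266, -0.001], [0.266, 0.964, 0.001], [0.001, 0.0, -1.0]]
contact_force: [1.0, -0.1, 0.6]
opening: 0.0853
finger_force: 0.0
clock: 5.53
tool_pos: [0.5849, -0.3017, 0.2189]
tool_rot: [[-0.964, 0.268, -0.0], [0.268, 0.964, 0.0], [0.0, 0.0, -1.0]]
contact_force: [-0.6, -0.0, 0.3]
opening: 0.0172
finger_force: 0.0
```

The fingers closed on nothing (opening 17 mm, no force), so I look.

Run:
```python
from h import *
a=camera("scene");b=camera("wrist")
i=np.hstack([cv2.resize(a["frame"][140:230,130:220],(380,380)),cv2.resize(b["frame"],(400,380))])
cv2.imwrite("pics/d.png",i)
P=cloud(b);print(outline_of("cap_knob","wrist")[:1] and [ (o["p"],o["at"]) for o in outline_of("cap_knob","wrist")])
print(r.observe()["tool_pos"],r.observe()["finger_force"],r.observe()["opening"])
```

```text
[(0.76, [257.8, 203.9])]
[ 0.58488605 -0.30169005  0.21894425] 0.0 0.017039601541938343
```

View pics/d.png

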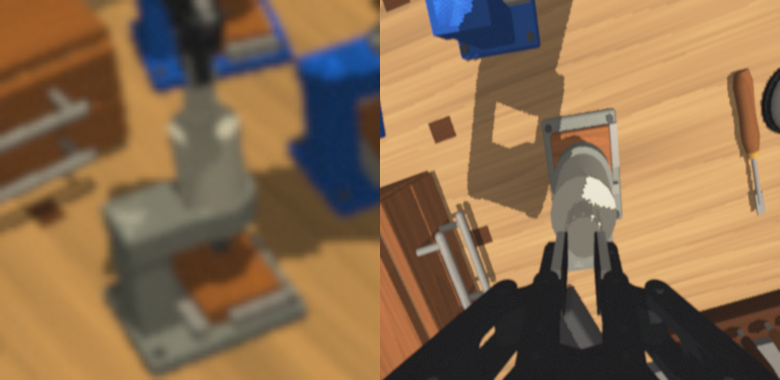

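The fingers look to be above or behind the knob. I'll measure the fingertips against it in the point clouds.

Run:
```python
from h import *
for n in("scene","top","wrist"):
    c=camera(n);P=cloud(c).reshape(-1,3);g=c["frame"].reshape(-1,3).max(1)
    m=(np.hypot(P[:,0]-.585,P[:,1]+.30)<.045)&(P[:,2]>.13)
    for nm,s in(("dark",m&(g<70)),("light",m&(g>=95))):
        k=P[s]
        if len(k):
            print(n,nm,len(k),k.min(0).round(3),k.max(0).round(3))
            for z in np.arange(.185,.26,.01):
                q=k[(k[:,2]>=z)&(k[:,2]<z+.01)]
                if len(q): print("  ",round(z,3),len(q),q.min(0).round(3)[:2],q.max(0).round(3)[:2])
```

```text
scene dark 862 [ 0.549 -0.333  0.238] [ 0.622 -0.255  0.553]
   0.235 2 [ 0.585 -0.289] [ 0.59  -0.283]
   0.245 16 [ 0.584 -0.32 ] [ 0.597 -0.28 ]
   0.255 14 [ 0.584 -0.296] [ 0.599 -0.279]
scene light 506 [ 0.559 -0.328  0.13 ] [ 0.624 -0.257  0.557]
   0.185 87 [ 0.559 -0.328] [ 0.615 -0.273]
   0.195 44 [ 0.561 -0.319] [ 0.614 -0.272]
   0.205 20 [ 0.572 -0.302] [ 0.601 -0.287]
   0.215 27 [ 0.58  -0.306] [ 0.601 -0.285]
   0.225 10 [ 0.575 -0.306] [ 0.598 -0.286]
   0.235 3 [ 0.581 -0.318] [ 0.592 -0.284]
   0.245 1 [ 0.577 -0.289] [ 0.577 -0.289]
top dark 446 [ 0.54  -0.344  0.248] [ 0.627 -0.256  0.556]
   0.245 3 [ 0.57  -0.319] [ 0.572 -0.309]
   0.255 1 [ 0.57  -0.312] [ 0.57  -0.312]
top light 197 [ 0.552 -0.33   0.218] [ 0.602 -0.263  0.555]
   0.215 1 [ 0.583 -0.306] [ 0.583 -0.306]
wrist dark 26656 [ 0.561 -0.345  0.239] [ 0.606 -0.255  0.326]
   0.235 145 [ 0.571 -0.319] [ 0.588 -0.279]
   0.245 410 [ 0.57 -0.32] [ 0.591 -0.278]
   0.255 519 [ 0.57 -0.32] [ 0.593 -0.278]
wrist light 6810 [ 0.558 -0.345  0.13 ] [ 0.609 -0.256  0.321]
   0.185 3040 [ 0.558 -0.327] [ 0.609 -0.272]
   0.195 154 [ 0.572 -0.312] [ 0.589 -0.285]
   0.205 298 [ 0.572 -0.312] [ 0.589 -0.285]
   0.215 1532 [ 0.572 -0.311] [ 0.599 -0.285]
   0.225 8 [ 0.585 -0.31 ] [ 0.592 -0.293]
   0.235 119 [ 0.57 -0.32] [ 0.597 -0.278]
   0.245 85 [ 0.57 -0.32] [ 0.598 -0.278]
   0.255 57 [ 0.57  -0.321] [ 0.598 -0.278]
```

The fingertips are really at z≈0.236, about 16 mm above the reported TCP instead of 22 mm ahead of it. Lateral alignment is good. I'll open, go 38 mm lower and grip again.

```bash
python3 -m pendant '[[[-0.5,0.003,0.01,0,0,0,0],[-0.5,0.003,0.01,0,0,0,0],[-0.5,0.003,0.01,0,0,0,0],[-0.5,0.003,0.01,0,0,0,0],[-0.5,0.003,0.01,-0.05,0,0,0],[-0.5,0.003,0.01,-0.1,0,0,0],[-0.5,0.003,0.01,-0.15,0,0,0],[-0.5,0.003,0.01,-0.19,0,0,0],[-0.5,0.003,0.01,-0.19,0,0,0]]]'
python3 -m pendant '[[[0.6,0,0,0,0,0,0],[0.6,0,0,0,0,0,0],[0.6,0,0,0,0,0,0],[0.6,0,0,0,0,0,0],[0.6,0,0,0,0,0,0],[0.6,0,0,0,0,0,0],[0.6,0,0,0,0,0,0],[0.6,0,0,0,0,0,0]]]' 60
python3 - <<'E'
from h import *
for n in("scene","wrist"):
    c=camera(n);P=cloud(c).reshape(-1,3);g=c["frame"].reshape(-1,3).max(1)
    k=P[(np.hypot(P[:,0]-.585,P[:,1]+.30)<.045)&(P[:,2]>.13)&(g<70)]
    print(n,np.percentile(k[:,2],[0,.5,1]))
E
```

```text
clock: 6.63
tool_pos: [0.5839, -0.2988, 0.1771]
tool_rot: [[-0.964, 0.268, -0.005], [0.268, 0.964, 0.003], [0.006, 0.002, -1.0]]
contact_force: [-0.7, 0.6, -0.6]
opening: 0.0642
finger_force: 0.0
clock: 7.3
tool_pos: [0.586, -0.3, 0.1821]
tool_rot: [[-0.964, 0.267, 0.002], [0.267, 0.964, -0.001], [-0.002, -0.0, -1.0]]
contact_force: [-0.5, 0.4, 3.7]
opening: 0.0242
finger_force: 59.3
scene [0.20681263 0.21061959 0.21538376]
wrist [0.20059124 0.20850116 0.21255963]
```

The knob is gripped, so I pull straight up.

```bash
python3 -m pendant '[[[0.6,0,0,0.03,0,0,0],[0.6,0,0,0.06,0,0,0],[0.6,0,0,0.12,0,0,0],[0.6,0,0,0.2,0,0,0],[0.6,0,0,0.3,0,0,0],[0.6,0,0,0.4,0,0,0],[0.6,0,0,0.48,0,0,0],[0.6,0,0,0.48,0,0,0],[0.6,0,0,0.48,0,0,0]]]'
python3 - <<'E'
from h import *
c=camera("scene");P=cloud(c)
cv2.imwrite("pics/e.png",cv2.resize(c["frame"][90:240,100:250],(600,600)))
for q in("cap","head_top"):
  for o in outline_of(q,"scene")[:4]:
    p=P[o["pixels"]];print(q,round(o["p"],2),o["at"],np.nanpercentile(p,3,axis=0).round(3),np.nanpercentile(p,97,axis=0).round(3))
E
```

```text
clock: 8.15
tool_pos: [0.586, -0.3, 0.2796]
tool_rot: [[-0.964, 0.267, 0.003], [0.267, 0.964, -0.002], [-0.003, -0.001, -1.0]]
contact_force: [-0.9, 0.0, -0.8]
opening: 0.0239
finger_force: 62.8
cap 0.66 [172.5, 152.8] [ 0.564 -0.319  0.226] [ 0.614 -0.273  0.302]
head_top 0.67 [180.9, 175.4] [ 0.57  -0.318  0.063] [ 0.603 -0.285  0.185]
head_top 0.51 [275.1, 135.9] [-0.001 -0.455  0.003] [ 0.183 -0.268  0.186]
head_top 0.5 [222.9, 141.7] [ 0.347 -0.376  0.068] [ 0.372 -0.35   0.186]
```

View pics/e.png

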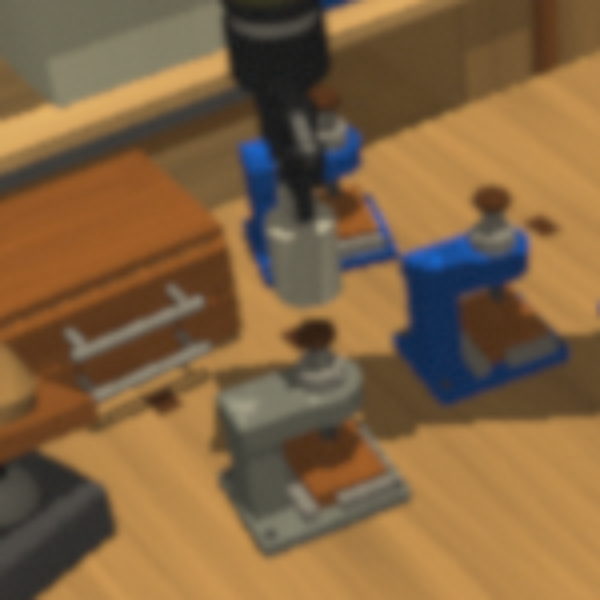

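The picture shows the cap hanging in the gripper at (303,255 of the crop) and the head free on the grey press at (318,335). I carry the cap to the box.

```bash
python3 -m pendant '[[[0.6,-0.03,0.15,0,0,0,0],[0.6,-0.03,0.3,0,0,0,0],[0.6,-0.03,0.5,0,0,0,0],[0.6,-0.03,0.7,0,0,0,0],[0.6,-0.03,0.9,0,0,0,0],[0.6,-0.03,1,0,0,0,0]]]'
python3 -m pendant '[[[0.6,-0.03,0.2,0,0,0,0],[0.6,-0.03,0.4,0,0,0,0],[0.6,-0.03,0.6,0,0,0,0],[0.6,-0.03,0.8,0,0,0,0],[0.6,-0.03,1,0,0,0,0],[0.6,-0.03,1,0,0,0,0]]]'
python3 -m pendant '[[[0.6,-0.03,0.2,0,0,0,0],[0.6,-0.03,0.4,0,0,0,0],[0.6,-0.03,0.6,0,0,0,0],[0.6,-0.03,0.8,0,0,0,0],[0.6,-0.03,0.95,0,0,0,0],[0.6,-0.03,1,0,0,0,0],[0.6,-0.03,1,0,0,0,0],[0.6,-0.03,1,0,0,0,0],[0.6,-0.03,1,0,0,0,0]]]'
python3 - <<'E'
from h import *
c=camera("scene");P=cloud(c)
for o in outline_of("cap","scene")[:3]:
    p=P[o["pixels"]];print(round(o["p"],2),o["at"],np.nanpercentile(p,2,axis=0).round(3),np.nanpercentile(p,98,axis=0).round(3))
E
```

```text
clock: 8.8
tool_pos: [0.5784, -0.0958, 0.2753]
tool_rot: [[-0.964, 0.265, -0.003], [0.265, 0.964, 0.002], [0.003, 0.001, -1.0]]
contact_force: [0.4, -0.5, 0.2]
opening: 0.0241
finger_force: 62.8
clock: 9.3
tool_pos: [0.572, 0.1063, 0.2753]
tool_rot: [[-0.965, 0.261, -0.003], [0.261, 0.965, 0.003], [0.004, 0.002, -1.0]]
contact_force: [-0.2, -0.0, -0.7]
opening: 0.0242
finger_force: 62.8
clock: 10.05
tool_pos: [0.5676, 0.2987, 0.2763]
tool_rot: [[-0.963, 0.269, -0.001], [0.269, 0.963, -0.001], [0.001, -0.001, -1.0]]
contact_force: [-0.3, -0.2, -0.4]
opening: 0.0239
finger_force: 62.8
0.84 [309.6, 263.2] [0.555 0.275 0.222] [0.595 0.325 0.318]
```

```bash
python3 -m pendant '[[[0.6,0,0.02,-0.15,0,0,0],[0.6,0,0.02,-0.3,0,0,0],[0.6,0,0.02,-0.45,0,0,0],[0.6,0,0.02,-0.6,0,0,0],[0.6,0,0.02,-0.75,0,0,0],[0.6,0,0.02,-0.9,0,0,0],[0.6,0,0.02,-1,0,0,0],[0.6,0,0.02,-1,0,0,0]]]'
python3 -m pendant '[[[0.6,0,0,-0.02,0,0,0],[0.6,0,0,-0.04,0,0,0],[0.6,0,0,-0.055,0,0,0],[0.6,0,0,-0.055,0,0,0],[0.6,0,0,-0.055,0,0,0]]]'
python3 - <<'E'
from h import *
c=camera("scene");P=cloud(c)
for o in outline_of("cap","scene")[:2]:
    p=P[o["pixels"]];print(round(o["p"],2),o["at"],np.nanpercentile(p,[1,2,98],axis=0).round(3))
E
```

```text
clock: 10.82
tool_pos: [0.564, 0.3013, 0.071]
tool_rot: [[-0.963, 0.269, -0.009], [0.269, 0.963, -0.004], [0.008, -0.007, -1.0]]
contact_force: [0.0, 0.4, -1.9]
opening: 0.0242
finger_force: 62.8
clock: 11.23
tool_pos: [0.5682, 0.3046, 0.0673]
tool_rot: [[-0.964, 0.268, 0.002], [0.268, 0.964, 0.001], [-0.002, 0.001, -1.0]]
contact_force: [-0.4, -0.5, -0.9]
opening: 0.0238
finger_force: 62.8
0.55 [305.9, 316.0] [[0.561 0.282 0.016]
 [0.564 0.284 0.016]
 [0.596 0.331 0.11 ]]
```

```bash
python3 -m pendant '[[[0.6,0,0,-0.01,0,0,0],[0.6,0,0,-0.015,0,0,0],[0.6,0,0,-0.015,0,0,0]]]'
python3 -m pendant '[[[0.6,0,0,-0.007,0,0,0],[0.6,0,0,-0.007,0,0,0],[0.6,0,0,-0.007,0,0,0]]]'
```

```text
clock: 11.58
tool_pos: [0.5676, 0.3045, 0.0632]
tool_rot: [[-0.964, 0.267, 0.0], [0.267, 0.964, 0.0], [-0.0, 0.0, -1.0]]
contact_force: [-0.3, 0.2, -0.1]
opening: 0.0241
finger_force: 63.1
clock: 11.83
tool_pos: [0.5678, 0.3045, 0.0631]
tool_rot: [[-0.964, 0.267, 0.0], [0.267, 0.964, 0.0], [-0.0, 0.0, -1.0]]
contact_force: [-2.9, -0.5, 5.6]
opening: 0.0239
finger_force: 63.7
```

Contact with the floor (5.6 N). I release and rise.

```bash
python3 -m pendant '[[[-0.5,0,0,0.005,0,0,0],[-0.5,0,0,0.005,0,0,0],[-0.5,0,0,0.005,0,0,0],[-0.5,0,0,0.005,0,0,0],[-0.5,0,0,0.005,0,0,0],[-0.5,0,0,0.005,0,0,0]]]'
python3 -m pendant '[[[-0.5,0,0,0.1,0,0,0],[-0.5,0,0,0.25,0,0,0],[-0.5,0,0,0.4,0,0,0],[-0.5,0,0,0.6,0,0,0],[-0.5,0,0,0.8,0,0,0],[1,0,0,0.95,0,0,0],[1,0,0,0.95,0,0,0]]]'
python3 - <<'E'
from h import *
c=camera("scene");P=cloud(c)
for o in outline_of("cap","scene")[:2]:
    p=P[o["pixels"]];print(round(o["p"],2),o["at"],np.nanpercentile(p,[2,98],axis=0).round(3))
cv2.imwrite("pics/f.png",cv2.resize(c["frame"][230:370,180:360],(720,560)))
E
```

```text
clock: 12.33
tool_pos: [0.5674, 0.3042, 0.0624]
tool_rot: [[-0.964, 0.268, -0.0], [0.268, 0.964, -0.0], [0.0, -0.0, -1.0]]
contact_force: [0.7, -0.6, -0.6]
opening: 0.0639
finger_force: 0.0
clock: 12.92
tool_pos: [0.5709, 0.3058, 0.2627]
tool_rot: [[-0.963, 0.267, 0.014], [0.268, 0.964, 0.006], [-0.012, 0.009, -1.0]]
contact_force: [0.5, -0.1, 1.9]
opening: 0.0409
finger_force: 0.0
0.79 [308.0, 316.2] [[0.546 0.279 0.008]
 [0.596 0.331 0.107]]
```

View pics/f.png

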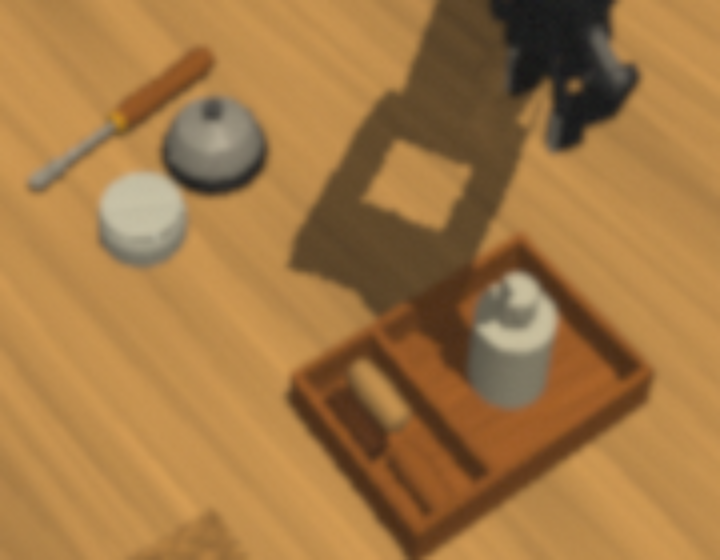

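The cap stands upright in the empty compartment at (512,345 of the crop). I return, closed, over the plunger.

```bash
python3 -m pendant '[[[1,0.03,-0.2,0,0,0,0],[1,0.03,-0.4,0,0,0,0],[1,0.03,-0.6,0,0,0,0],[1,0.03,-0.8,0,0,0,0],[1,0.03,-1,0,0,0,0],[1,0.03,-1,0,0,0,0]]]'
python3 -m pendant '[[[1,0.03,-0.2,0,0,0,0],[1,0.03,-0.4,0,0,0,0],[1,0.03,-0.6,0,0,0,0],[1,0.03,-0.8,0,0,0,0],[1,0.03,-1,0,0,0,0],[1,0.03,-1,0,0,0,0]]]'
python3 -m pendant '[[[1,0.03,-0.2,0,0,0,0],[1,0.03,-0.4,0,0,0,0],[1,0.03,-0.6,0,0,0,0],[1,0.03,-0.8,0,0,0,0],[1,0.03,-1,0,0,0,0],[1,0.03,-1.0,0,0,0,0],[1,0.03,-1.0,0,0,0,0],[1,0.03,-1.0,0,0,0,0],[1,0.03,-1.0,0,0,0,0]]]'
python3 - <<'E'
from h import *
for n in("scene","wrist"):
    c=camera(n);P=cloud(c).reshape(-1,3);g=c["frame"].reshape(-1,3).max(1)
    m=np.hypot(P[:,0]-.585,P[:,1]+.30)<.045
    k=P[m&(P[:,2]>.172)&(P[:,2]<.19)];
    print(n,"head",len(k),cv2.minEnclosingCircle(k[:,:2].astype(np.float32)),k[:,2].max())
    k=P[m&(P[:,2]>.2)];print("tip",np.percentile(k[:,2],[0,.2,.5,1,2]).round(4)); 
    k=k[k[:,2]<k[:,2].min()+.015];print(k.min(0),k.max(0))
E
```

```text
clock: 13.52
tool_pos: [0.5725, 0.0984, 0.2499]
tool_rot: [[-0.962, 0.274, -0.004], [0.274, 0.962, -0.003], [0.003, -0.004, -1.0]]
contact_force: [1.5, 0.3, -0.2]
opening: -0.0001
finger_force: 0.0
clock: 14.02
tool_pos: [0.5783, -0.1011, 0.25]
tool_rot: [[-0.962, 0.274, -0.004], [0.274, 0.962, -0.002], [0.003, -0.003, -1.0]]
contact_force: [-0.4, 0.6, 0.1]
opening: 0.0007
finger_force: 0.0
clock: 14.77
tool_pos: [0.5855, -0.2939, 0.2515]
tool_rot: [[-0.964, 0.266, -0.001], [0.266, 0.964, 0.001], [0.002, 0.001, -1.0]]
contact_force: [0.4, -0.1, 0.6]
opening: 0.0001
finger_force: 0.0
scene head 75 ((0.5871561765670776, -0.29756414890289307), 0.018231915310025215) 0.18884763988633158
tip [0.2661 0.2706 0.2749 0.2778 0.2855]
[ 0.57816792 -0.30382361  0.26610365] [ 0.59965118 -0.28320302  0.28082121]
wrist head 1522 ((0.5859510898590088, -0.29903948307037354), 0.018039925023913383) 0.1831854163644508
tip [0.2696 0.273  0.2752 0.2779 0.283 ]
[ 0.57259056 -0.30431522  0.26962232] [ 0.58297026 -0.27801282  0.2846179 ]
```

```bash
python3 -m pendant '[[[1,0,-0.025,-0.1,0,0,0],[1,0,-0.025,-0.2,0,0,0],[1,0,-0.025,-0.3,0,0,0],[1,0,-0.025,-0.38,0,0,0],[1,0,-0.025,-0.38,0,0,0],[1,0,-0.025,-0.38,0,0,0]]]'
python3 -m pendant '[[[1,0,0,-0.02,0,0,0],[1,0,0,-0.04,0,0,0],[1,0,0,-0.06,0,0,0],[1,0,0,-0.08,0,0,0],[1,0,0,-0.08,0,0,0],[1,0,0,-0.08,0,0,0]]]'
```

```text
clock: 15.37
tool_pos: [0.5852, -0.2994, 0.1758]
tool_rot: [[-0.964, 0.266, -0.002], [0.266, 0.964, 0.001], [0.002, 0.001, -1.0]]
contact_force: [-0.2, 0.2, 0.2]
opening: 0.0001
finger_force: 0.0
clock: 15.87
tool_pos: [0.5862, -0.3009, 0.1617]
tool_rot: [[-0.964, 0.268, 0.002], [0.268, 0.964, -0.001], [-0.002, -0.0, -1.0]]
contact_force: [1.8, 0.5, 4.0]
opening: -0.0001
finger_force: 1.8
```

```bash
python3 -m pendant '[[[1,0,0,-0.02,0,0,0],[1,0,0,-0.04,0,0,0],[1,0,0,-0.06,0,0,0],[1,0,0,-0.06,0,0,0],[1,0,0,-0.06,0,0,0]]]'
python3 -m pendant '[[[1,0,0,-0.01,0,0,0],[1,0,0,-0.02,0,0,0],[1,0,0,-0.02,0,0,0],[1,0,0,-0.02,0,0,0]]]'
```

```text
clock: 16.28
tool_pos: [0.5862, -0.301, 0.1501]
tool_rot: [[-0.964, 0.268, 0.002], [0.268, 0.964, -0.001], [-0.002, -0.0, -1.0]]
contact_force: [-0.3, 1.5, 7.3]
opening: -0.0003
finger_force: 3.6
clock: 16.62
tool_pos: [0.5863, -0.301, 0.1466]
tool_rot: [[-0.964, 0.268, 0.002], [0.268, 0.964, -0.001], [-0.002, -0.0, -1.0]]
contact_force: [-0.5, 1.3, 8.4]
opening: 0.0001
finger_force: 4.1
```

```bash
python3 -m pendant '[[[1,0,0,-0.01,0,0,0],[1,0,0,-0.02,0,0,0],[1,0,0,-0.02,0,0,0],[1,0,0,-0.02,0,0,0]]]'
python3 -m pendant '[[[1,0,0,-0.01,0,0,0],[1,0,0,-0.01,0,0,0],[1,0,0,-0.01,0,0,0]]]'
```

```text
clock: 16.95
tool_pos: [0.5864, -0.3011, 0.1457]
tool_rot: [[-0.964, 0.267, 0.002], [0.267, 0.964, -0.001], [-0.003, -0.001, -1.0]]
contact_force: [-6.3, 4.9, 18.6]
opening: 0.0
finger_force: 9.1
clock: 17.2
tool_pos: [0.5864, -0.3011, 0.1456]
tool_rot: [[-0.964, 0.267, 0.003], [0.267, 0.964, -0.002], [-0.003, -0.001, -1.0]]
contact_force: [-9.8, 6.7, 24.6]
opening: -0.0004
finger_force: 12.4
```

The head is at its stop: 25 N and no further travel. I hold about 1 s, then release upward.

```bash
python3 -m pendant '[[[1,0,0,0,0,0,0],[1,0,0,0,0,0,0],[1,0,0,0,0,0,0],[1,0,0,0,0,0,0],[1,0,0,0,0,0,0],[1,0,0,0,0,0,0],[1,0,0,0,0,0,0],[1,0,0,0,0,0,0],[1,0,0,0,0,0,0],[1,0,0,0,0,0,0]]]'
python3 -m pendant '[[[1,0,0,0.04,0,0,0],[1,0,0,0.08,0,0,0],[1,0,0,0.14,0,0,0],[1,0,0,0.25,0,0,0],[1,0,0,0.4,0,0,0],[1,0,0,0.55,0,0,0],[1,0,0,0.7,0,0,0],[1,0,0,0.7,0,0,0],[1,0,0,0.7,0,0,0]]]'
python3 - <<'E'
from h import *
for n in ("scene","top"):
    c=camera(n);P=cloud(c)
    for q in("cap","head_top","bird"):
        for o in outline_of(q,n)[:4]:
            p=P[o["pixels"]];print(n,q,round(o["p"],2),o["at"],np.nanmedian(p,0).round(3),np.nanpercentile(p,[2,98],axis=0).round(3).tolist())
    Q=P.reshape(-1,3);k=Q[(np.hypot(Q[:,0]-.586,Q[:,1]+.2985)<.016)&(Q[:,2]>.15)&(Q[:,2]<.2)];print("head z",np.median(k[:,2]),len(k))
    if n=="scene": cv2.imwrite("pics/g.png",cv2.resize(c["frame"][90:370,100:400],(600,560)))
E
```

```text
clock: 18.03
tool_pos: [0.5864, -0.3011, 0.1456]
tool_rot: [[-0.964, 0.267, 0.003], [0.267, 0.964, -0.002], [-0.003, -0.001, -1.0]]
contact_force: [-9.6, 6.6, 24.6]
opening: -0.0003
finger_force: 12.4
clock: 18.78
tool_pos: [0.5861, -0.3013, 0.2812]
tool_rot: [[-0.964, 0.268, 0.003], [0.268, 0.964, -0.002], [-0.004, -0.001, -1.0]]
contact_force: [-0.2, 0.1, -1.2]
opening: -0.0001
finger_force: 0.0
scene cap 0.61 [305.9, 315.1] [0.579 0.313 0.072] [[0.546, 0.28, 0.007], [0.596, 0.33, 0.106]]
scene head_top 0.61 [221.6, 137.3] [ 0.361 -0.36   0.176] [[0.346, -0.379, 0.146], [0.373, -0.348, 0.186]]
scene head_top 0.59 [180.9, 114.2] [ 0.384 -0.607  0.16 ] [[-0.182, -1.606, -0.488], [0.571, -0.283, 0.396]]
scene head_top 0.41 [276.4, 133.3] [ 0.171 -0.279  0.179] [[0.156, -0.292, 0.15], [0.184, -0.267, 0.185]]
scene head_top 0.29 [290.9, 330.9] [0.62  0.308 0.022] [[0.502, 0.231, 0.003], [0.707, 0.376, 0.043]]
scene bird 0.96 [304.8, 256.4] [0.422 0.146 0.024] [[0.368, 0.111, 0.006], [0.45, 0.166, 0.097]]
scene bird 0.71 [235.0, 264.8] [0.617 0.032 0.031] [[0.58, -0.009, 0.003], [0.644, 0.056, 0.056]]
head z 0.18008744596994064 86
top cap 0.81 [135.9, 148.0] [0.559 0.297 0.072] [[0.539, 0.278, 0.012], [0.592, 0.329, 0.107]]
top cap 0.59 [138.8, 136.8] [0.616 0.304 0.012] [[0.498, 0.23, -0.003], [0.7, 0.374, 0.044]]
top head_top 0.41 [300.8, 262.7] [ 0.163 -0.282  0.18 ] [[0.147, -0.3, 0.138], [0.179, -0.267, 0.188]]
top head_top 0.39 [326.1, 205.2] [ 0.354 -0.364  0.18 ] [[0.338, -0.381, 0.164], [0.371, -0.348, 0.188]]
top head_top 0.39 [400.0, 199.3] [ 0.38  -0.608  0.179] [[0.366, -0.624, 0.169], [0.396, -0.594, 0.188]]
top bird 0.52 [185.1, 192.2] [0.403 0.13  0.07 ] [[0.353, 0.106, 0.005], [0.442, 0.16, 0.099]]
top bird 0.16 [133.6, 146.4] [0.558 0.297 0.072] [[0.539, 0.278, 0.009], [0.589, 0.329, 0.107]]
head z nan 0
  return _methods._mean(a, axis=axis, dtype=dtype,
  ret = ret.dtype.type(ret / rcount)
```

View pics/g.png

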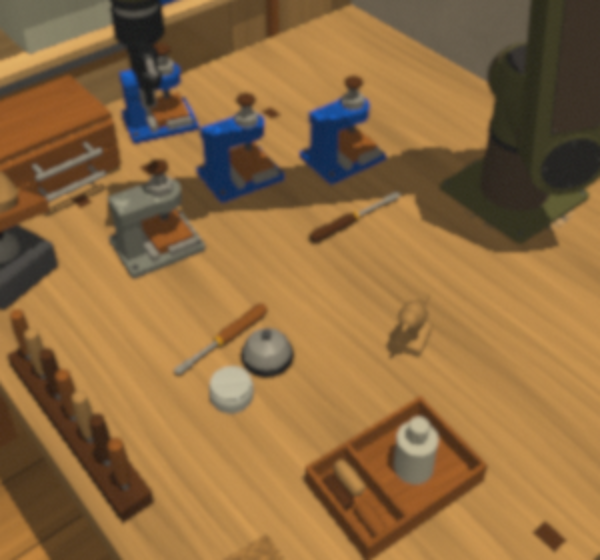

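The picture shows the head up again on the grey press at (158,170), the cap upright in the box at (415,450), and the bird (412,320) and bell (267,350) where they were. The robot is clear, so I hand in.

```bash
python3 -c "
from station import r
print(r.hand_in())"
```

```text
the job is handed in; nothing more can be done
None
```

The job is handed in at about 19 s: the cap stands open end down in the empty compartment, and the plunger was pressed to its stop at about 25 N, held about 1 s and sprang back up; the bell was not touched and the bird has not moved.

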